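# Find the heavy side of the waterlogged grinding wheel and hold it down

### The job

The grinding wheel on the bench lathe stood in water and one side of it has soaked up heavy; nothing shows which. Turn the wheel by hand to feel where its heavy side is, then bring the heavy side straight down and keep holding the wheel still there between the fingers, so that I can put a balance screw in at the top: finish while holding it, do not let go. Leave the spanner, the pliers and the peach plaster model where they lie.

Things in the scene. Friction and masses are not known exactly. Their poses are not given: they have to be found in the camera images.
- wheel: grey grinding disc, 140 mm across and 20 mm thick, upright on the bench lathe's level spindle. Origin: its centre, 140 mm above the worktop. y: along the spindle, away from the motor; z: along a pencil line drawn on its faces and rim. The faces are bare from 35 to 70 mm off the axis, steel flanges inside. Nothing on it shows its heavy side, which differs each time.
- spindle (a joint): turn of the wheel in rad, no stops: 0 with the pencil line straight up, growing as the wheel's top moves away from the robot (hub's +x). The seals drag with 0.10 N m either way, a little more with speed; the heavy side pulls with 0.12 to 0.22 N m when level with the axis, so turning takes most force where the heavy side rises past that level, least where it sinks.
- lathe: cream bench lathe, fixed, unplugged; origin on the worktop under its foot, axes as hub's. Left alone, the wheel stays put while its heavy side is within 27 to 58 degrees of the lowest or highest point, else it swings slowly down (also as the job begins) and stops that far short of the lowest point. True heavy side down is midway between the rests from both sides, where both ways turn alike.
- hub (a point): fixed point at the wheel's centre. y: along the spindle, away from the motor; x: level, away from the robot; z: up. The rim is free all round. Clear of the wheel's middle plane: the motor's round end (50 mm radius) begins 61 mm away on the -y side, a slim nose (24 mm radius) between; flanges (31 mm radius) reach 17 mm to each side and a nut on the +y side reaches 38 mm.
- spanner: loose steel spanner, 150 mm long, lying in front of the lathe; origin under its middle. To be left alone.
- pliers: loose pliers with red grips, 130 mm, lying behind the wheel on the left; origin under their middle. To be left alone.
- peach_model: loose peach plaster jaw model, 54x62x32 mm, at the left edge of the worktop; origin under its middle. To be left alone.

How it is judged:
By the outcome, as a careful person would: the job done as asked, in the order asked, and still so for the second after the job is handed in, while the arm keeps its last pose, push and grip.
It also fails if it takes over 72 s, if anything falls off the work surface, if the arm or the gripper's body presses on something with over 40 N, if the wrist force passes 120 N, or if a joint passes its speed limit or range.

### The arm

A 7-joint arm with a two-finger parallel gripper is mounted at the origin on a cart in front of the work surface, level with it; the furniture and walls round the work are solid. World frame = base frame: x ahead of the robot, y to its left, z up, the work surface at z = 0. Lengths are in m, angles in rad, forces in N, time in s.
With the tool pointing down it reaches from about 0.35 to 0.9 m from the base axis. Payload 8.1 kg.
Tool frame: the origin (TCP) lies at the centre of the arm's flange, where the gripper is bolted on; the fingertips stand 178 mm ahead of it and the grasp point (between the pads) lies 159 mm ahead of it; z points along the fingers, y is the direction in which the jaws open and shut (so a half turn about z gives the same grasp; the last joint's range is limited). The gripper opens to 92 mm and grips with 3 to 60 N. Pads are 19 mm wide; open, the fingers measure 130 mm over their backs; the gripper's body (75 mm by 190 mm) begins 47 mm behind the grasp point.
Start: joints at [1.196, 0.434, 0.025, 1.573, -0.012, 1.134, -0.075], TCP at [0.168, -0.602, 0.405] pointing down, gripper open.
Joint ranges: [-2.62, 2.62], [-0.44, 2.09], [-1.27, 1.32], [0.08, 2.57], [-1.32, 4.46], [0.12, 2], [-2.74, 2.74]. Speed limits (rad/s): [2.22, 2.22, 3.01, 3.01, 3.14, 3.14, 3.14].

### API

Orientations are given as a rotation vector (axis times angle).
In Python, from cell import arm gives the robot as it stands. The module is installed in compiled form; this text tells all that it offers.
- The arm moves only by the tool move_arm, never from a script. Its argument "steps" is a list of rows, each a list of 4 numbers: the shift along the tool's x, y, z in mm, then the turn about the tool's z in rad. In form: [[x, y, z, twist], ...]. A call has 1 to 20 rows; each row is the pose to reach, as a shift and turn from the pose commanded when the call began, along the tool's axes at that moment; what a row does not reach only later rows make up. A row lasts 1/8 s, in which the tool goes at most 62.5 mm and 10.7 degrees, less where a joint would pass 70% of its speed; a pose out of reach is approached as far as the arm can. A call with a gripper value outside its range is refused whole. "grip" is the finger opening in mm, from 0 to 91.8, set as the call begins (left out, the last holds). The fingers move at their own pace and stop on an object; "grip_force" is the grip in N (left out, the last holds). Time passes only in rows, so rows that repeat a pose let the fingers close. It gives the time, the measured TCP pose, the force and the opening at its end, in the units of the state.
- arm.observe(): the state, without advancing time (a new reading comes with each control period).
- arm.get_image(name): name is "scene" or "top"; returns the picture (480x640x3 uint8, red, green, blue); there is no depth.
- arm.camera_info(name): a dict with "mtx" (3x3 intrinsics, pixels), "pose" (4x4, takes a point from camera to world coordinates). Camera axes: x right, y down, z forward; pixel columns grow to the right and rows downward; lengths in m; the calibration is good to about 2 mm. A picture is of the moment at which its call begins. camera_info takes no time and is no camera call.
- arm.sign_off(): hands the job in, once; it reports no verdict.
The state is a dict: "clock": time; "joints": joint angles; "dq": joint speeds; "joint_efforts": joint torques, N m; "position": TCP position; "ee_rot": TCP orientation; "force": force on the tool from outside, world axes, zero at the start; "ft_torque": the same for the moment, N m; "width": opening from 0.0 (shut) to 1.0 (fully open).
Only numpy, scipy, OpenCV 4.12 (cv2) and the standard library are available. Lean on these libraries where they do the work, as an engineer would, in place of code of your own. Each camera call takes 0.05 s, during which the arm holds its last target.

## Working session

There is one attempt and no reset: what is moved stays moved. The work goes in short steps, Python scripts to look and compute and a tool call to move; the robot and the scene stay as the last step left them, time stands still between calls to the robot, and variables do not carry over. Pictures are saved under pics/ and viewed, and the job is handed in when it is done.

Besides the shell and the picture viewer there is one more tool, called as a command line: name --pt "numbers of a row" for each row, then --argument value for the rest. move_arm: Moves the arm, as the interface text tells. Its arguments: {"type":"object","properties":{"steps":{"type":"array"},"grip":{"type":"number"},"grip_force":{"type":"number"}},"required":["steps"]}

```bash
mkdir -p pics; ls
python3 - <<'E'
from cell import arm
import cv2
print(arm.observe())
for n in("scene","top"):
    im=arm.get_image(n); cv2.imwrite(f"pics/{n}0.png",im[:,:,::-1]); print(n,arm.camera_info(n))
E
```

```text
pics
{'clock': 0.0, 'joints': array([ 1.19640114,  0.43523283,  0.02499777,  1.57409767, -0.01161523,
        1.13398088, -0.07510559]), 'dq': array([-3.57546736e-04,  1.62735528e-03,  7.18829588e-04, -6.87979708e-04,
        7.37478795e-05, -1.10361433e-03, -6.86694645e-04]), 'joint_efforts': array([-4.76921723e-04, -6.67838788e+01,  9.84767787e-01, -3.14464939e+01,
       -6.05554576e-02,  4.26987663e-02,  1.33655763e-04]), 'position': array([ 0.16768699, -0.60184824,  0.40393869]), 'ee_rot': array([-3.11113007e+00, -4.25251858e-01,  5.50784456e-04]), 'force': array([-0.46321543, -0.61627444,  0.11643932]), 'ft_torque': array([0.0492403 , 0.02617176, 0.02355728]), 'width': 0.9998796401869283}
scene {'mtx': array([[467.83598486,   0.        , 319.37419442],
       [  0.        , 467.83598486, 238.33078694],
       [  0.        ,   0.        ,   1.        ]]), 'pose': array([[-0.44962538, -0.60171348,  0.66013476,  0.02478225],
       [-0.89309461,  0.31509298, -0.32108945,  0.4724589 ],
       [-0.01479998, -0.73393276, -0.67906087,  0.69593391],
       [ 0.        ,  0.        ,  0.        ,  1.        ]])}
top {'mtx': array([[483.32538826,   0.        , 322.18478026],
       [  0.        , 483.32538826, 238.39764916],
       [  0.        ,   0.        ,   1.        ]]), 'pose': array([[ 0.00675134, -0.98197254,  0.18890302,  0.43521416],
       [-0.99994733, -0.00808992, -0.00631589,  0.21168707],
       [ 0.00773025, -0.18885043, -0.98197544,  0.97658076],
       [ 0.        ,  0.        ,  0.        ,  1.        ]])}
```

View pics/scene0.png

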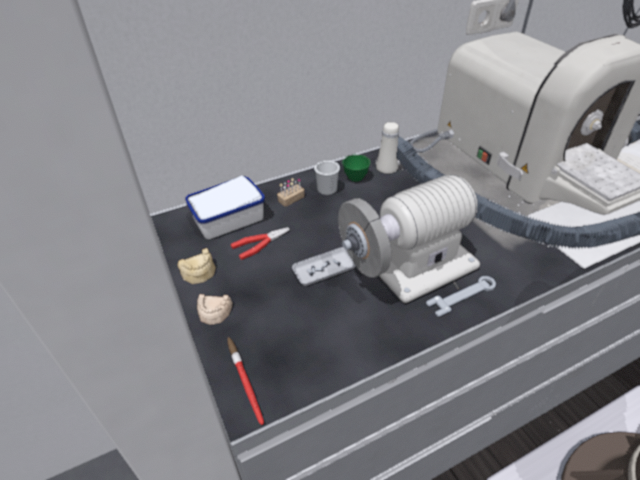

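View pics/top0.png

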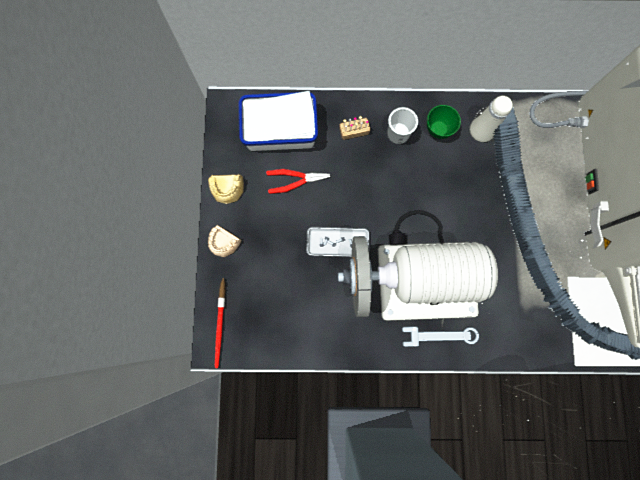

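```bash
cat > h.py <<'E'
import numpy as np,cv2
from cell import arm
def ray(n,u,v):
    c=arm.camera_info(n);K=c["mtx"];P=c["pose"]
    d=P[:3,:3]@np.linalg.solve(K,[u,v,1.]);return P[:3,3],d
def onz(n,u,v,z):
    o,d=ray(n,u,v);return o+d*(z-o[2])/d[2]
def ony(n,u,v,y):
    o,d=ray(n,u,v);return o+d*(y-o[1])/d[1]
def proj(n,p):
    c=arm.camera_info(n);K=c["mtx"];P=c["pose"]
    q=K@(P[:3,:3].T@(np.asarray(p)-P[:3,3]));return q[:2]/q[2]
def zoom(n,f,name,u0,v0,u1,v1,k):
    im=cv2.imread(f)[v0:v1,u0:u1];cv2.imwrite(name,cv2.resize(im,None,fx=k,fy=k,interpolation=cv2.INTER_CUBIC))
E
python3 - <<'E'
from h import *
zoom(0,"pics/top0.png","pics/topz.png",300,210,420,330,5)
zoom(0,"pics/scene0.png","pics/scenez.png",310,180,430,290,5)
print(onz("top",350,290,.2),onz("top",372,290,.2))
for p in [(0,0),]:pass
E
```

```text
[0.50068634 0.16150686 0.2       ] [0.50094767 0.12619005 0.2       ]
```

View pics/topz.png

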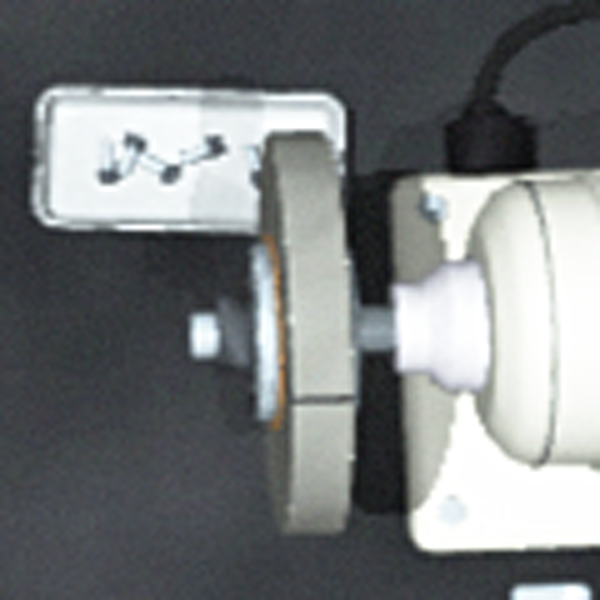

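View pics/scenez.png

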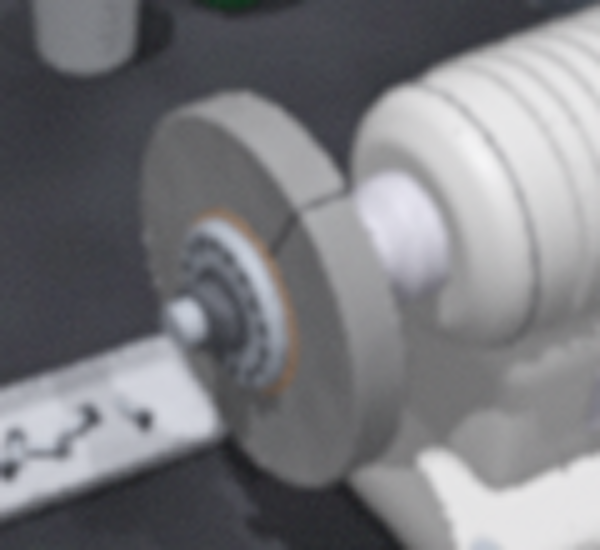

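Run:
```python
from h import *
t=lambda a,b:(300+a/5,210+b/5)
s=lambda a,b:(310+a/5,180+b/5)
def tri(a,b):
    o,d=ray("top",*a);p,e=ray("scene",*b)
    A=np.c_[d,-e];x=np.linalg.lstsq(A,p-o,rcond=None)[0];return (o+d*x[0]+p+e*x[1])/2, np.linalg.norm(o+d*x[0]-p-e*x[1])
print("nut",tri(t(203,335),s(185,322)))
for q in [(195,335),(375,328),(430,325)]:print(onz("top",*t(*q),.14))
print("pencil L/R on rim",tri(t(292,400),s(303,211)),tri(t(355,397),s(352,187)))
for q in [(345,532),(293,530),(328,140),(275,138)]:print("ends",onz("top",*t(*q),.14))
for q in [(382,320),(478,318)]:print("base",onz("top",*q,.012))
```

```text
nut (array([0.52832871, 0.17434276, 0.14084013]), np.float64(0.0010288227551635539))
[0.52812987 0.1766466  0.14      ]
[0.53104708 0.11404702 0.14      ]
[0.53224042 0.09488573 0.14      ]
pencil L/R on rim (array([0.50073965, 0.14837321, 0.2019781 ]), np.float64(0.00044297707326428114)) (array([0.50195522, 0.12868941, 0.20342448]), np.float64(0.0012808456913667777))
ends [0.46091388 0.12529475 0.14      ]
ends [0.4614655  0.14309298 0.14      ]
ends [0.59749291 0.12971898 0.14      ]
ends [0.59805741 0.1484249  0.14      ]
base [0.45801871 0.08652444 0.012     ]
base [ 0.46322934 -0.10330241  0.012     ]
```

move_arm --pt "20 -20 -30 0" --pt "60 -67 -30 0.03" --pt "100 -112 -30 0.05" --pt "140 -157 -30 0.07" --pt "180 -202 -30 0.09" --pt "220 -247 -30 0.11" --pt "260 -292 -30 0.13" --pt "300 -337 -30 0.15" --pt "340 -382 -30 0.17" --pt "380 -427 -30 0.19" --pt "420 -472 -30 0.21" --pt "460 -517 -30 0.237" --pt "500 -562 -30 0.237" --pt "530 -596 -30 0.237" --pt "547 -615 -30 0.237" --pt "547 -615 -30 0.237" --grip 60

```text
clock: 2.1
position: [0.5298, 0.1392, 0.4341]
ee_rot: [-3.14, -0.06, 0.002]
force: [-0.6, -0.2, -0.2]
width: 0.654
```

```bash
cat >> h.py <<'E'
from scipy.spatial.transform import Rotation as R
C=np.array([.5297,.1375,.14]);psi=.035
X=np.array([np.cos(psi),np.sin(psi),0]);Y=np.array([-np.sin(psi),np.cos(psi),0])
def st():
    o=arm.observe();M=R.from_rotvec(o["ee_rot"]).as_matrix();g=o["position"]+M[:,2]*.159-C
    print("t",round(o["clock"],3),"TCP",o["position"].round(4),"grasp hub xyz mm",(np.array([g@X,g@Y,g[2]])*1e3).round(1),"yaw",np.arctan2(M[1,0],M[0,0]).round(4),"F hub",np.round([o["force"]@X,o["force"]@Y,o["force"][2]],2),"T",o["ft_torque"].round(2),"w",(o["width"]*91.8).round(1))
def snap(k,ns=("top","scene")):
    box={"top":(300,210,420,330),"scene":(310,180,430,300)}
    r=[]
    for n in ns:
        im=arm.get_image(n)[:,:,::-1].copy();cv2.imwrite(f"pics/{n}_{k}.png",im);a=box[n]
        r.append(cv2.resize(im[a[1]:a[3],a[0]:a[2]],(395,395),interpolation=cv2.INTER_CUBIC))
    cv2.imwrite(f"pics/z_{k}.png",np.hstack(r))
E
python3 - <<'E'
from h import *
st();snap(1)
E
```

```text
Traceback (most recent call last):
  File "h.py", line 20, in st
    print("t",round(o["clock"],3),"TCP",o["position"].round(4),"grasp hub xyz mm",(np.array([g@X,g@Y,g[2]])*1e3).round(1),"yaw",np.arctan2(M[1,0],M[0,0]).round(4),"F hub",np.round([o["force"]@X,o["force"]@Y,o["force"][2]],2),"T",o["ft_torque"].round(2),"w",(o["width"]*91.8).round(1))
                                                                                                                                                                                                                                                                 ^^^^^^^^^^^^^^^^^^^^^^^
AttributeError: 'float' object has no attribute 'round'
```

```bash
sed -i 's/(o\["width"\]\*91.8).round(1)/round(o["width"]*91.8,1)/' h.py
python3 - <<'E'
from h import *
st();snap(1)
E
```

```text
t 2.1 TCP [0.5298 0.1392 0.4341] grasp hub xyz mm [-1.000e-01  1.800e+00  1.351e+02] yaw 0.038 F hub [-0.56 -0.14 -0.22] T [0.01 0.   0.  ] w 60.0
```

View pics/z_1.png

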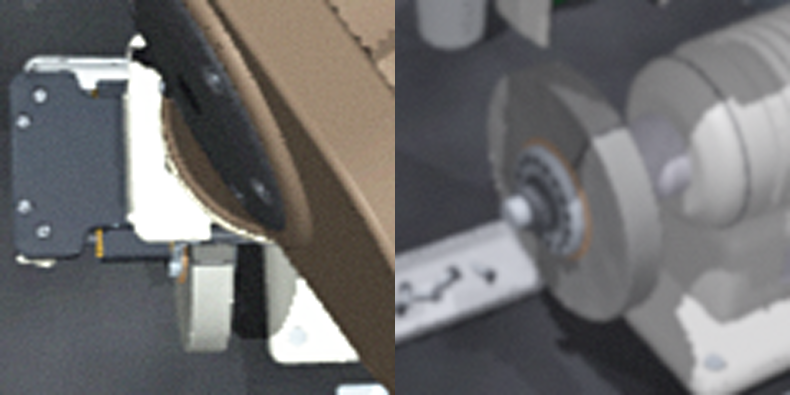

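```bash
cat >> h.py <<'E'
def face(k,f=None,n="scene"):
    im=cv2.imread(f) if f else arm.get_image(n)[:,:,::-1].copy()
    src=[];dst=[]
    for a,b in((-75,-75),(75,-75),(75,75),(-75,75)):
        src.append(proj(n,C+X*a/1e3+Y*.010+np.array([0,0,b/1e3])));dst.append((300-a*3.6,300-b*3.6))  # viewed from +y: x to left
    H=cv2.getPerspectiveTransform(np.float32(src),np.float32(dst))
    w=cv2.warpPerspective(im,H,(600,600),flags=cv2.INTER_CUBIC)
    w=cv2.convertScaleAbs(w,alpha=1.6,beta=-60)
    cv2.imwrite(f"pics/face_{k}.png",w)
E
python3 - <<'E'
from h import *
face("0","pics/scene0.png");face("1","pics/scene_1.png")
a=cv2.imread("pics/face_0.png");b=cv2.imread("pics/face_1.png")
cv2.imwrite("pics/face01.png",cv2.resize(np.hstack([a,b]),(800,400)))
E
```

```text
(no output)
```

View pics/face01.png

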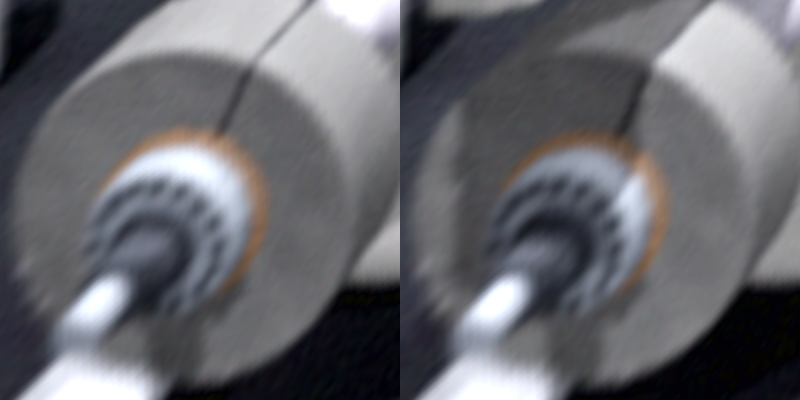

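Run:
```python
from h import *
print(proj("scene",[.50073965, 0.14837321, 0.2019781]), "expected 370.6 222.2")
o,d=ray("scene",370.6,222.2); print(o,d, C+Y*.01)
n=Y; t=((C+Y*.01-o)@n)/(d@n); p=o+d*t-C; print(p@X,p@Y,p[2])
```

```text
[370.73814321 222.20614085] expected 370.6 222.2
[0.02478225 0.4724589  0.69593391] [ 0.63164976 -0.42974331 -0.65537571] [0.52935007 0.14749388 0.14      ]
-0.025622225831200395 0.009999999999999995 0.05898193337863927
```

move_arm --pt "0 0 40 0" --pt "0 0 75 0" --pt "0 0 75 0" --pt "0 0 75 0"

```text
clock: 2.7
position: [0.53, 0.1366, 0.3611]
ee_rot: [-3.141, -0.053, -0.002]
force: [0.3, 0.5, 0.1]
width: 0.651
```

Run:
```python
from h import *
st();snap(2)
```

```text
t 2.7 TCP [0.53   0.1366 0.3611] grasp hub xyz mm [ 0.4 -0.9 62.1] yaw 0.0337 F hub [0.31 0.48 0.14] T [ 0.02 -0.01  0.01] w 59.8
```

View pics/z_2.png

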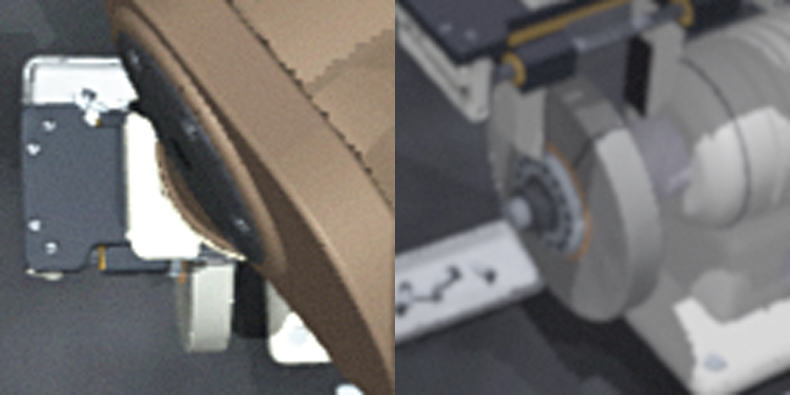

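move_arm --pt "0 0 0 0" --pt "0 0 0 0" --pt "0 0 0 0" --pt "0 0 0 0" --pt "0 0 0 0" --grip 10 --grip_force 12

```text
clock: 3.42
position: [0.5293, 0.1411, 0.3598]
ee_rot: [-3.135, -0.061, -0.002]
force: [2.1, 14.1, -6.6]
width: 0.218
```

Run:
```python
from h import *
st()
for f in range(3): print(arm.observe()["force"])
```

```text
t 3.425 TCP [0.5293 0.1411 0.3598] grasp hub xyz mm [-0.1  4.7 60.8] yaw 0.0388 F hub [ 2.61 14.02 -6.61] T [ 2.87 -0.36 -0.01] w 20.1
[ 2.12006833 14.10237707 -6.60854024]
[ 2.12006833 14.10237707 -6.60854024]
[ 2.12006833 14.10237707 -6.60854024]
```

move_arm --pt "0 -5 0 0" --pt "0 -5 0 0" --pt "0 -5 0 0"

```text
clock: 3.8
position: [0.5295, 0.1423, 0.3598]
ee_rot: [-3.141, -0.055, -0.0]
force: [1.0, 1.7, -0.6]
width: 0.214
```

Run:
```python
from h import *
st()
```

```text
t 3.8 TCP [0.5295 0.1423 0.3598] grasp hub xyz mm [ 0.   4.8 60.8] yaw 0.0348 F hub [ 1.07  1.65 -0.64] T [ 0.42 -0.08  0.2 ] w 19.7
```

move_arm --pt "4.2 0 0.1 0" --pt "8.4 0 0.6 0"

```text
clock: 4.05
position: [0.5378, 0.1427, 0.3591]
ee_rot: [-3.141, -0.055, 0.001]
force: [-3.2, 1.7, 2.6]
width: 0.217
```

move_arm --pt "4.1 0 0.7 0" --pt "8.1 0 1.7 0"

```text
clock: 4.3
position: [0.5462, 0.143, 0.3573]
ee_rot: [-3.141, -0.055, 0.0]
force: [-2.2, 3.6, 1.8]
width: 0.217
```

move_arm --pt "4 0 1.3 0" --pt "7.9 0 2.9 0"

```text
clock: 4.55
position: [0.5542, 0.1433, 0.3544]
ee_rot: [-3.141, -0.055, -0.0]
force: [-2.5, 3.7, 0.2]
width: 0.216
```

move_arm --pt "3.8 0 1.8 0" --pt "7.4 0 3.9 0"

```text
clock: 4.8
position: [0.5615, 0.1436, 0.3505]
ee_rot: [-3.141, -0.055, -0.0]
force: [-1.7, 4.9, 1.9]
width: 0.223
```

```bash
sed -i 's/.1375,.14\]/.1423,.14]/' h.py
python3 - <<'E'
from h import *
st();face("3")
E
```

```text
t 4.8 TCP [0.5615 0.1436 0.3505] grasp hub xyz mm [31.9  0.3 51.5] yaw 0.0351 F hub [-1.54  4.92  1.93] T [0.97 0.66 0.14] w 20.5
```

View pics/face_3.png

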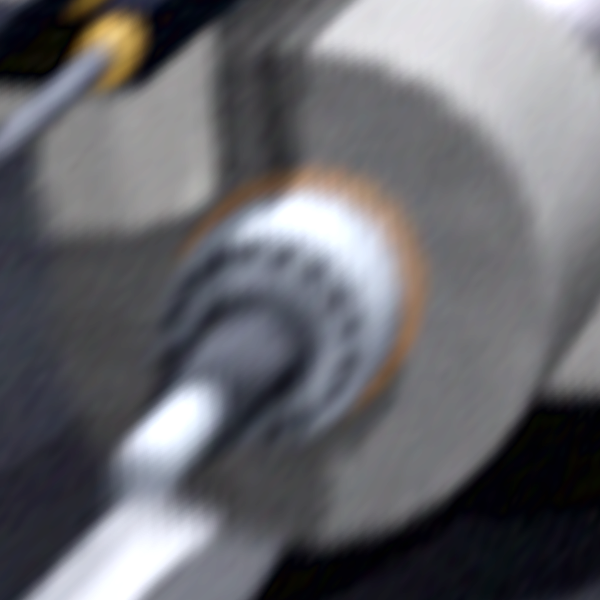

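move_arm --pt "3.5 -1 2.4 0" --pt "6.8 -1.5 4.9 0"

```text
clock: 5.1
position: [0.5684, 0.1443, 0.3455]
ee_rot: [3.14, 0.053, 0.0]
force: [-2.2, -1.9, 1.8]
width: 0.215
```

move_arm --pt "3.1 -0.1 2.8 0" --pt "6.0 -0.2 5.9 0"

```text
clock: 5.35
position: [0.5745, 0.1445, 0.3395]
ee_rot: [3.14, 0.053, 0.0]
force: [-0.2, -3.4, 2.9]
width: 0.219
```

move_arm --pt "2.7 -0.1 3.2 0" --pt "5.1 -0.2 6.5 0"

```text
clock: 5.6
position: [0.5795, 0.1448, 0.333]
ee_rot: [3.14, 0.053, 0.0]
force: [-0.2, -5.5, 2.9]
width: 0.218
```

move_arm --pt "2.3 -0.1 3.6 0" --pt "4.2 -0.2 7.3 0"

```text
clock: 5.85
position: [0.5838, 0.145, 0.3257]
ee_rot: [3.14, 0.053, 0.0]
force: [0.2, -5.9, 3.4]
width: 0.218
```

Run:
```python
from h import *
st();face("4")
```

```text
t 5.85 TCP [0.5838 0.145  0.3257] grasp hub xyz mm [54.2  0.6 26.7] yaw 0.0335 F hub [ 0.02 -5.91  3.42] T [-1.2   0.17  0.22] w 20.0
```

View pics/face_4.png

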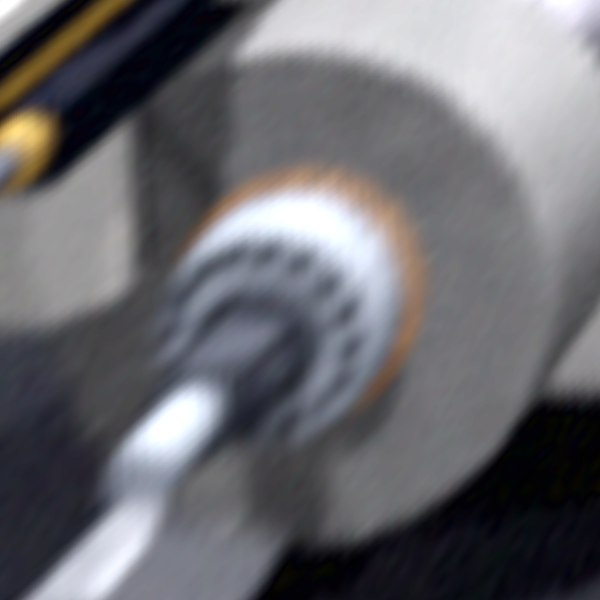

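move_arm --pt "-1.9 0.6 -3.7 0" --pt "-4.2 0.8 -7.3 0"

```text
clock: 6.15
position: [0.5794, 0.1446, 0.3326]
ee_rot: [3.141, 0.053, -0.0]
force: [4.3, -3.6, -7.1]
width: 0.216
```

move_arm --pt "-2.4 0.1 -3.3 0" --pt "-5.1 0.2 -6.5 0"

```text
clock: 6.4
position: [0.5739, 0.1444, 0.3395]
ee_rot: [3.141, 0.054, -0.001]
force: [4.1, -4.2, -9.1]
width: 0.216
```

move_arm --pt "-2.9 0 -3.1 0" --pt "-6.0 0 -5.9 0"

```text
clock: 6.65
position: [0.5678, 0.1442, 0.3455]
ee_rot: [3.14, 0.054, -0.001]
force: [3.7, -3.9, -8.3]
width: 0.218
```

move_arm --pt "-3.3 0 -2.5 0" --pt "-6.8 0 -4.9 0"

```text
clock: 6.9
position: [0.5612, 0.1439, 0.3505]
ee_rot: [3.14, 0.054, 0.0]
force: [4.2, -4.4, -8.3]
width: 0.219
```

move_arm --pt "-3.6 0 -2.1 0" --pt "-7.4 0 -3.9 0"

```text
clock: 7.15
position: [0.5539, 0.1436, 0.3545]
ee_rot: [3.14, 0.054, 0.001]
force: [4.3, -4.7, -7.1]
width: 0.218
```

move_arm --pt "-3.9 0 -1.6 0" --pt "-7.9 0 -2.9 0"

```text
clock: 7.4
position: [0.5462, 0.1432, 0.3575]
ee_rot: [3.14, 0.054, 0.002]
force: [6.5, -5.0, -6.1]
width: 0.217
```

move_arm --pt "-4.0 0 -1.0 0" --pt "-8.1 0 -1.7 0"

```text
clock: 7.65
position: [0.5384, 0.1429, 0.3595]
ee_rot: [3.14, 0.053, 0.003]
force: [6.4, -4.4, -5.5]
width: 0.214
```

move_arm --pt "-4.2 0 -0.5 0" --pt "-8.4 0 -0.6 0"

```text
clock: 7.9
position: [0.5302, 0.1425, 0.3603]
ee_rot: [3.14, 0.053, 0.004]
force: [6.9, -5.7, -5.1]
width: 0.219
```

Run:
```python
from h import *
st();face("5")
```

```text
t 7.9 TCP [0.5302 0.1425 0.3603] grasp hub xyz mm [ 0.9  0.1 61.3] yaw 0.0338 F hub [ 6.71 -5.94 -5.11] T [-1.07 -1.65  0.1 ] w 20.1
```

View pics/face_5.png

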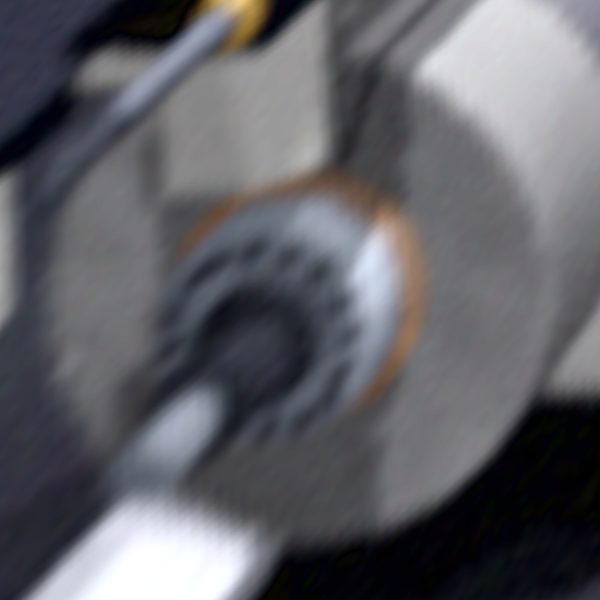

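move_arm --pt "-4.2 0.6 0.1 0" --pt "-8.4 0.7 0.6 0"

```text
clock: 8.2
position: [0.5219, 0.142, 0.36]
ee_rot: [-3.141, -0.054, -0.006]
force: [6.7, -3.9, -2.9]
width: 0.219
```

move_arm --pt "-4.1 0 0.7 0" --pt "-8.1 0 1.7 0"

```text
clock: 8.45
position: [0.5139, 0.1417, 0.3586]
ee_rot: [-3.141, -0.054, -0.006]
force: [6.7, -5.3, -0.1]
width: 0.217
```

move_arm --pt "-4 0 1.3 0" --pt "-7.9 0 2.9 0"

```text
clock: 8.7
position: [0.506, 0.1414, 0.3558]
ee_rot: [3.141, 0.054, 0.006]
force: [6.2, -6.0, 1.2]
width: 0.22
```

move_arm --pt "-3.8 0 1.8 0" --pt "-7.4 0 3.9 0"

```text
clock: 8.95
position: [0.4985, 0.1411, 0.3519]
ee_rot: [3.141, 0.054, 0.006]
force: [3.4, -6.4, 1.8]
width: 0.217
```

move_arm --pt "-3.5 0 2.4 0" --pt "-6.8 0 4.9 0"

```text
clock: 9.2
position: [0.4916, 0.1408, 0.3469]
ee_rot: [3.141, 0.054, 0.005]
force: [4.1, -5.6, 2.0]
width: 0.221
```

move_arm --pt "-3.1 0 2.8 0" --pt "-6.0 0 5.9 0"

```text
clock: 9.45
position: [0.4854, 0.1406, 0.3409]
ee_rot: [3.14, 0.054, 0.004]
force: [3.3, -7.1, 2.2]
width: 0.219
```

move_arm --pt "-2.7 0 3.2 0" --pt "-5.1 0 6.5 0"

```text
clock: 9.7
position: [0.4802, 0.1404, 0.3343]
ee_rot: [3.14, 0.054, 0.004]
force: [2.7, -6.6, 3.7]
width: 0.216
```

Run:
```python
from h import *
st();face("6")
```

```text
t 9.7 TCP [0.4802 0.1404 0.3343] grasp hub xyz mm [-49.2  -0.3  35.3] yaw 0.0342 F hub [ 2.5  -6.69  3.7 ] T [-1.5  -0.82  0.13] w 19.9
```

View pics/face_6.png

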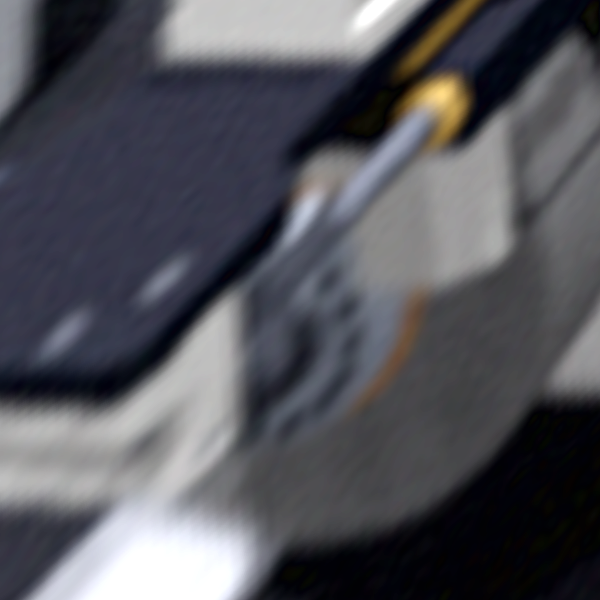

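move_arm --pt "2.4 0.6 -3.3 0" --pt "5.1 0.8 -6.5 0"

```text
clock: 10.0
position: [0.4842, 0.1404, 0.3397]
ee_rot: [3.141, 0.055, -0.003]
force: [-2.0, -1.7, -5.5]
width: 0.215
```

move_arm --pt "2.9 0 -3.1 0" --pt "6.0 0 -5.9 0"

```text
clock: 10.25
position: [0.4902, 0.1406, 0.3457]
ee_rot: [3.141, 0.055, -0.003]
force: [-3.4, -2.9, -2.1]
width: 0.22
```

move_arm --pt "3.3 0 -2.5 0" --pt "6.8 0 -4.9 0"

```text
clock: 10.5
position: [0.4971, 0.141, 0.3507]
ee_rot: [3.141, 0.056, -0.003]
force: [-4.6, -2.5, -1.3]
width: 0.214
```

move_arm --pt "3.6 0 -2.1 0" --pt "7.4 0 -3.9 0"

```text
clock: 10.75
position: [0.5046, 0.1412, 0.3548]
ee_rot: [3.141, 0.055, -0.002]
force: [-5.7, -2.9, -1.0]
width: 0.221
```

move_arm --pt "3.9 0 -1.6 0" --pt "7.9 0 -2.9 0"

```text
clock: 11.0
position: [0.5127, 0.1416, 0.3579]
ee_rot: [3.141, 0.055, -0.001]
force: [-3.8, -2.3, -0.7]
width: 0.216
```

move_arm --pt "4.0 0 -1.0 0" --pt "8.1 0 -1.7 0"

```text
clock: 11.25
position: [0.5211, 0.1419, 0.3597]
ee_rot: [-3.141, -0.055, -0.0]
force: [-4.0, -1.8, 1.9]
width: 0.214
```

move_arm --pt "4.2 0 -0.5 0" --pt "8.4 0 -0.6 0"

```text
clock: 11.5
position: [0.5299, 0.1422, 0.3602]
ee_rot: [-3.14, -0.055, -0.002]
force: [-3.7, -0.2, 2.7]
width: 0.213
```

Run:
```python
from h import *
st();face("7")
```

```text
t 11.5 TCP [0.5299 0.1422 0.3602] grasp hub xyz mm [ 0.4  0.  61.2] yaw 0.035 F hub [-3.7  -0.06  2.75] T [-0.1   0.96  0.12] w 19.6
```

View pics/face_7.png

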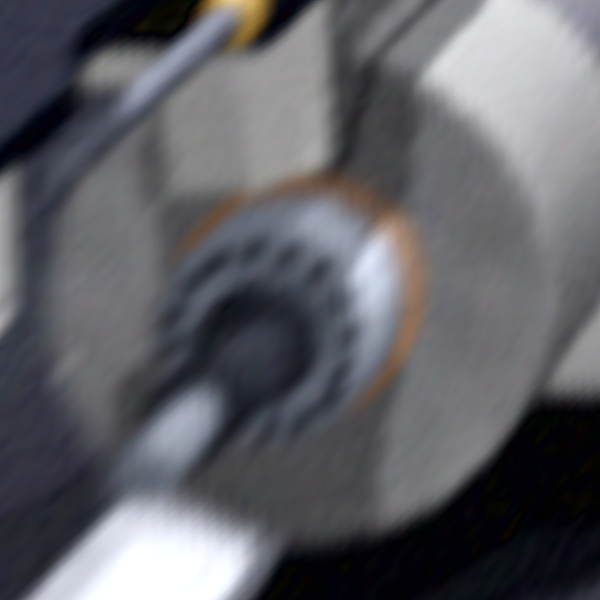

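move_arm --pt "4.2 0 0.1 0" --pt "8.4 0 0.6 0" --pt "12.5 0 1.3 0" --pt "16.5 0 2.3 0" --pt "20.5 0 3.6 0" --pt "24.4 0 5.2 0" --pt "28.2 0 7.0 0" --pt "31.8 0 9.1 0" --pt "35.3 0 11.5 0" --pt "38.6 0 14 0" --pt "41.7 0 16.8 0" --pt "44.6 0 19.9 0" --pt "47.3 0 23.1 0" --pt "49.7 0 26.4 0" --pt "52 0 30 0" --pt "53.9 0 33.7 0"

```text
clock: 13.55
position: [0.5838, 0.1444, 0.326]
ee_rot: [-3.14, -0.055, -0.002]
force: [-0.3, 6.1, 2.4]
width: 0.213
```

Run:
```python
import numpy as np
from scipy.optimize import curve_fit
d=np.array([8,16,24,32,40,48,56,64,-48,-40,-32,-24,-16,-8,0]);P=np.array([3.5,2.6,2.4,2.3,2.8,2.35,2.5,3.06,5.4,4,4.6,5.65,3.9,3.75,3.7])
e=np.array([56,48,40,32,24,16,8,0,-8,-16,-24,-32,-40,-48,-56]);N=np.array([8.2,9.4,8.1,7.8,6.6,7.7,7,6.7,6.1,6.2,6,3.7,4.3,3.7,4.5])
x=np.r_[d,e];s=np.r_[np.ones(15),-np.ones(15)];y=np.r_[P,-N]
f=lambda x,a,z,c,b:-a*np.sin(np.radians(x-z))+s*c+b
for bb in (0,1):
    g=f if bb else (lambda x,a,z,c:f(x,a,z,c,0))
    p,v=curve_fit(g,x,y,p0=[3,-30,5]+[0]*bb);print(p,np.sqrt(np.diag(v)))
from h import *
st();face("8")
```

```text
[  2.87020683 -33.61681308   5.08159514] [0.1952433  3.50445679 0.11989203]
[  2.80350283 -31.81042971   5.08159514  -0.09531741] [ 0.49623861 13.34570711  0.12212727  0.66241392]
t 13.55 TCP [0.5838 0.1444 0.326 ] grasp hub xyz mm [54.4  0.4 27. ] yaw 0.0353 F hub [-0.08  6.08  2.39] T [1.14 0.26 0.15] w 19.5
```

View pics/face_8.png

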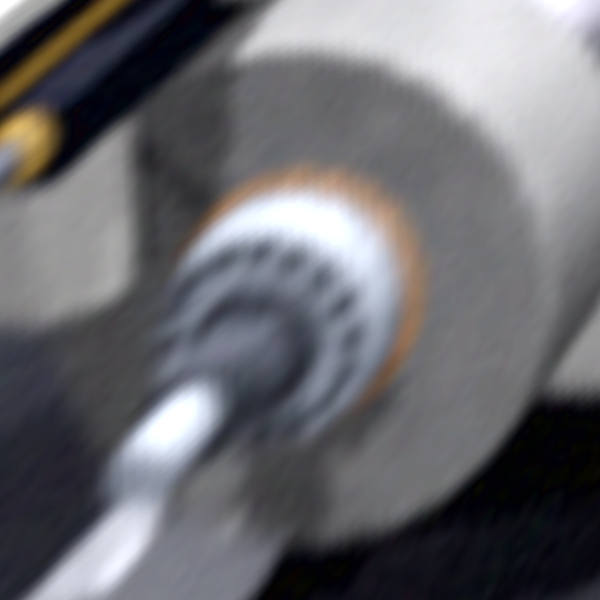

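move_arm --pt "0 0 0 0" --pt "0 0 0 0" --pt "0 0 0 0" --pt "0 0 -40 0" --pt "0 0 -90 0" --pt "0 0 -110 0" --pt "-30 0 -110 0" --pt "-54 0 -110 0" --pt "-54 0 -110 0" --grip 60

```text
clock: 14.72
position: [0.5282, 0.1417, 0.4364]
ee_rot: [3.14, 0.056, 0.0]
force: [-0.2, 0.1, 0.1]
width: 0.654
```

Run:
```python
from h import *
st();face("9");snap(9)
```

```text
t 14.725 TCP [0.5282 0.1417 0.4364] grasp hub xyz mm [ -1.5  -0.7 137.4] yaw 0.0353 F hub [-0.24  0.07  0.11] T [ 0.02 -0.   -0.01] w 60.0
```

View pics/face_9.png

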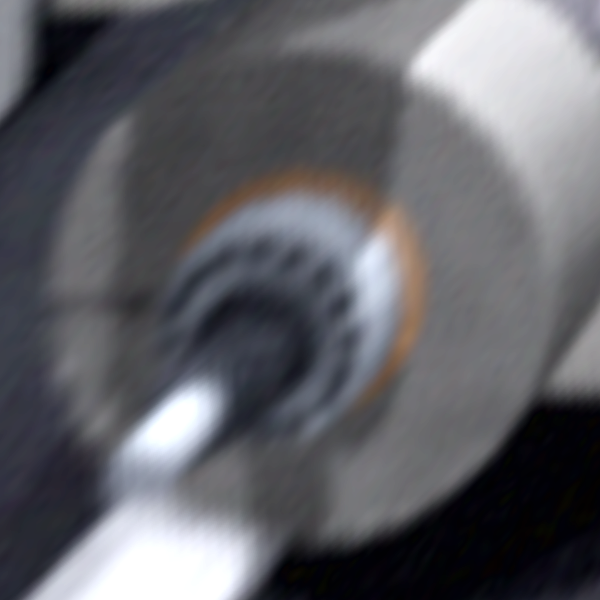

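move_arm --pt "0 0 0 0" --pt "0 0 0 0" --pt "0 0 0 0" --pt "0 0 0 0" --pt "0 0 0 0" --pt "0 0 0 0"

```text
clock: 15.62
position: [0.5294, 0.1418, 0.436]
ee_rot: [3.141, 0.054, 0.0]
force: [0.2, 0.5, -0.4]
width: 0.653
```

Run:
```python
from h import *
face("10")
a=cv2.imread("pics/face_9.png");b=cv2.imread("pics/face_10.png")
cv2.imwrite("pics/cmp.png",np.hstack([cv2.resize(a[180:430,30:230],(400,500)),cv2.resize(b[180:430,30:230],(400,500))]))
```

```text
(no output)
```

View pics/cmp.png

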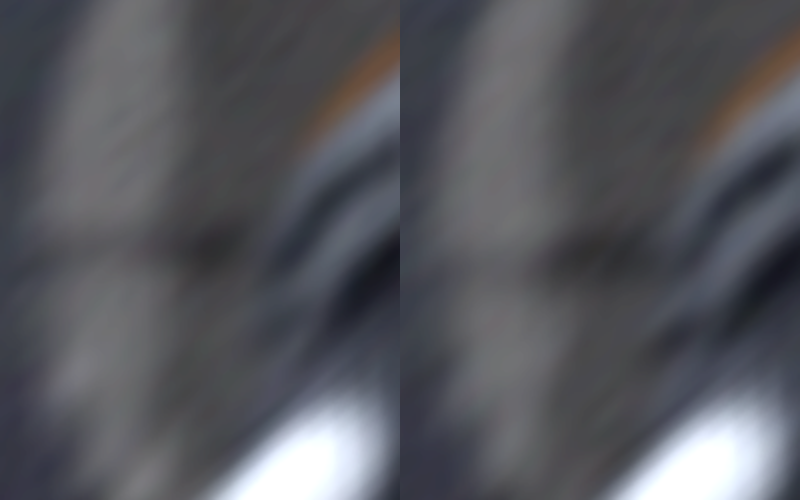

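move_arm --pt "-30 0 0 0" --pt "-50 0 0 0" --pt "-50 0 0 0" --pt "-50 0 0 0"

```text
clock: 16.18
position: [0.48, 0.1399, 0.4362]
ee_rot: [-3.141, -0.054, -0.001]
force: [0.4, -0.1, -0.1]
width: 0.65
```

Run:
```python
from h import *
st();face("11")
a=cv2.imread("pics/face_10.png");b=cv2.imread("pics/face_11.png")
cv2.imwrite("pics/cmp2.png",np.hstack([cv2.resize(a[180:430,30:230],(400,500)),cv2.resize(b[180:430,30:230],(400,500))]))
for k in ("9","10","11"):
    g=cv2.cvtColor(cv2.imread(f"pics/face_{k}.png"),cv2.COLOR_BGR2GRAY).astype(float)
    # darkest row in columns, relative to local
    r=[]
    for c in range(70,150,8):
        col=cv2.GaussianBlur(g[270:345,c-3:c+4],(1,7),0).mean(1);r.append((c,270+int(col.argmin())))
    print(k,r)
```

```text
t 16.175 TCP [0.48   0.1399 0.4362] grasp hub xyz mm [-49.6  -0.7 137.2] yaw 0.0343 F hub [ 0.38 -0.11 -0.14] T [ 0.02 -0.02  0.02] w 59.7
9 [(70, 306), (78, 304), (86, 301), (94, 305), (102, 303), (110, 303), (118, 304), (126, 305), (134, 304), (142, 301)]
10 [(70, 314), (78, 314), (86, 316), (94, 316), (102, 314), (110, 311), (118, 307), (126, 305), (134, 306), (142, 306)]
11 [(70, 314), (78, 311), (86, 314), (94, 312), (102, 309), (110, 311), (118, 309), (126, 309), (134, 308), (142, 307)]
```

View pics/cmp2.png

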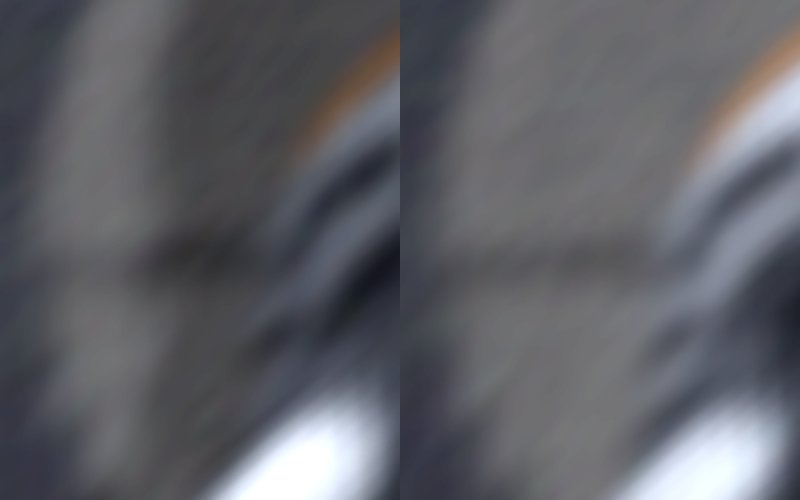

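move_arm --pt "0 -0.5 40 0" --pt "0 -0.5 80 0" --pt "0 -0.5 104 0" --pt "0 -0.5 104 0"

```text
clock: 16.73
position: [0.4795, 0.1402, 0.3304]
ee_rot: [3.14, 0.054, -0.006]
force: [-0.8, 0.0, 0.4]
width: 0.657
```

move_arm --pt "0 0 0 0" --pt "0 0 0 0" --pt "0 0 0 0" --pt "0 0 0 0" --pt "0 0 0 0" --pt "0 0 0 0" --grip 10 --grip_force 15

```text
clock: 17.48
position: [0.4795, 0.1402, 0.3323]
ee_rot: [3.14, 0.054, 0.0]
force: [-0.2, -3.6, 5.8]
width: 0.216
```

Run:
```python
from h import *
st()
```

```text
t 17.475 TCP [0.4795 0.1402 0.3323] grasp hub xyz mm [-50.2  -0.4  33.3] yaw 0.0347 F hub [-0.31 -3.57  5.81] T [-0.65  0.16  0.17] w 19.8
```

move_arm --pt "2.4 0.3 -3.3 0" --pt "5.1 0.3 -6.5 0" --pt "8 0.3 -9.6 0" --pt "11.1 0.3 -12.4 0" --pt "14.4 0.3 -14.9 0" --pt "17.9 0.3 -17.3 0" --pt "21.5 0.3 -19.4 0" --pt "25.3 0.3 -21.2 0" --pt "29.2 0.3 -22.8 0" --pt "33.2 0.3 -24.1 0" --pt "37.2 0.3 -25.1 0" --pt "41.3 0.3 -25.8 0" --pt "45.5 0.3 -26.3 0" --pt "49.7 0.3 -26.4 0"

```text
clock: 19.23
position: [0.5289, 0.1423, 0.3588]
ee_rot: [-3.141, -0.055, 0.001]
force: [-6.1, -1.3, 2.4]
width: 0.22
```

move_arm --pt "4.2 0 0.1 0" --pt "8.4 0 0.6 0" --pt "12.5 0 1.3 0" --pt "16.5 0 2.3 0" --pt "20.5 0 3.6 0" --pt "24.4 0 5.2 0" --pt "28.2 0 7.0 0" --pt "31.8 0 9.1 0" --pt "35.3 0 11.5 0" --pt "38.6 0 14 0" --pt "41.7 0 16.8 0" --pt "44.6 0 19.9 0" --pt "47.3 0 23.1 0" --pt "49.7 0 26.4 0" --pt "52 0 30 0" --pt "53.9 0 33.7 0"

```text
clock: 21.22
position: [0.584, 0.1445, 0.3264]
ee_rot: [-3.14, -0.055, -0.006]
force: [-2.2, -0.2, 8.6]
width: 0.217
```

Run:
```python
from h import *
st();face("12")
```

```text
t 21.225 TCP [0.584  0.1445 0.3264] grasp hub xyz mm [54.9  0.5 27.4] yaw 0.0348 F hub [-2.22 -0.15  8.61] T [-0.02  0.83  0.16] w 19.9
```

View pics/face_12.png

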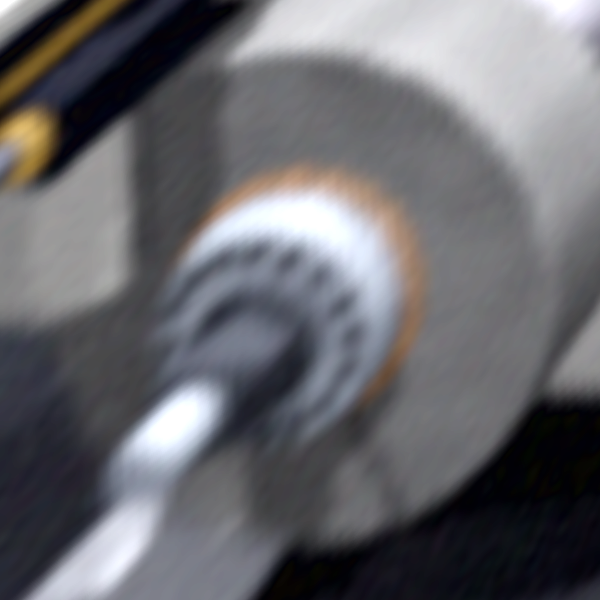

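move_arm --pt "0 0 0 0" --pt "0 0 0 0" --pt "0 0 0 0" --pt "0 0 -40 0" --pt "0 0 -90 0" --pt "0 0 -110 0" --pt "-30 0 -110 0" --pt "-54 0 -110 0" --pt "-54 0 -110 0" --pt "-54 0 -110 0" --pt "-54 0 -110 0" --pt "-54 0 -110 0" --pt "-54 0 -110 0" --grip 60

```text
clock: 22.9
position: [0.5292, 0.142, 0.4345]
ee_rot: [-3.141, -0.054, 0.0]
force: [1.1, 0.2, 0.8]
width: 0.657
```

Run:
```python
from h import *
st();face("13")
```

```text
t 22.9 TCP [0.5292 0.142  0.4345] grasp hub xyz mm [ -0.5  -0.3 135.5] yaw 0.0346 F hub [1.09 0.15 0.8 ] T [-0.04  0.02 -0.01] w 60.3
```

move_arm --pt "0 0 0 0" --pt "0 0 0 0" --pt "0 0 0 0" --pt "0 0 0 0" --pt "0 0 0 0" --pt "0 0 0 0"

```text
clock: 23.7
position: [0.529, 0.1419, 0.4347]
ee_rot: [3.141, 0.054, -0.0]
force: [-0.3, 0.4, -0.5]
width: 0.65
```

Run:
```python
from h import *
st();face("14");snap(14)
a=cv2.imread("pics/face_13.png");b=cv2.imread("pics/face_14.png")
cv2.imwrite("pics/cmp3.png",cv2.resize(np.hstack([a[280:],b[280:]]),(800,213*1)))
```

```text
t 23.7 TCP [0.529  0.1419 0.4347] grasp hub xyz mm [ -0.7  -0.4 135.7] yaw 0.0347 F hub [-0.27  0.44 -0.47] T [-0.    0.01 -0.02] w 59.7
```

View pics/face_14.png

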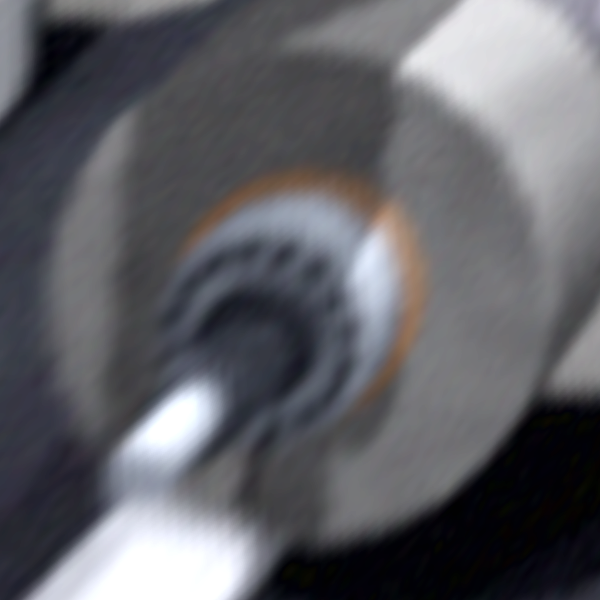

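View pics/face_13.png

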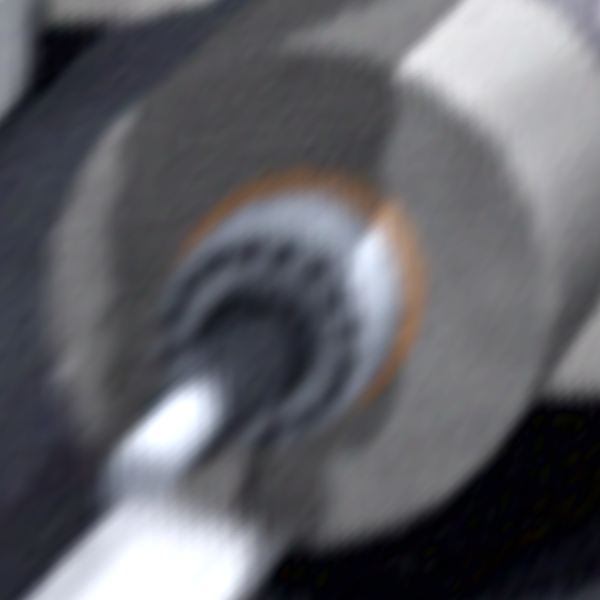

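Run:
```python
from h import *
a=cv2.imread("pics/face_9.png");b=cv2.imread("pics/face_14.png");c=cv2.imread("pics/face_13.png")
crop=lambda m:cv2.convertScaleAbs(cv2.resize(m[410:570,170:370],(400,320),interpolation=cv2.INTER_CUBIC),alpha=1.5,beta=-30)
d=cv2.absdiff(b,a)
cv2.imwrite("pics/cmp4.png",np.vstack([np.hstack([crop(a),crop(b)]),np.hstack([crop(c),cv2.convertScaleAbs(cv2.resize(d[410:570,170:370],(400,320)),alpha=4)])])[:600])
```

```text
(no output)
```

View pics/cmp4.png

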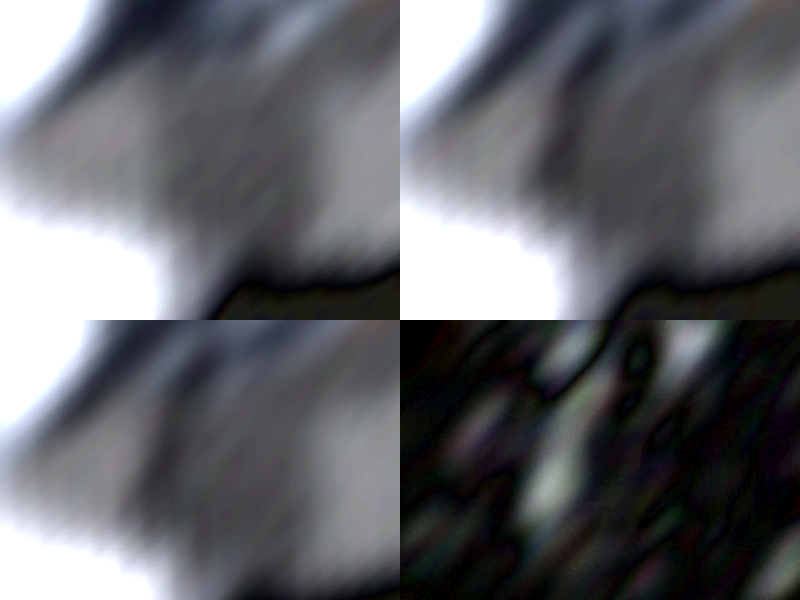

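move_arm --pt "20 0 0 0" --pt "36 0 0 0" --pt "36 0 40 0" --pt "36 0 80 0" --pt "36 0 88 0" --pt "36 0 88 0" --pt "36 0 88 0"

```text
clock: 24.72
position: [0.5656, 0.1435, 0.3484]
ee_rot: [-3.14, -0.054, -0.004]
force: [0.4, 0.2, 0.1]
width: 0.655
```

move_arm --pt "0 0 0 0" --pt "0 0 0 0" --pt "0 0 0 0" --pt "0 0 0 0" --pt "0 0 0 0" --pt "0 0 0 0" --grip 10 --grip_force 15

```text
clock: 25.48
position: [0.5649, 0.1437, 0.3468]
ee_rot: [-3.14, -0.056, -0.0]
force: [-0.7, 2.7, 0.6]
width: 0.218
```

move_arm --pt "-3.5 0 -2.4 0" --pt "-7.1 0 -4.5 0" --pt "-10.9 0 -6.3 0" --pt "-14.8 0 -7.9 0" --pt "-18.8 0 -9.2 0" --pt "-22.8 0 -10.2 0" --pt "-26.9 0 -10.9 0" --pt "-31.1 0 -11.4 0" --pt "-35.3 0 -11.5 0" --pt "-36.8 0 -11.5 0" --pt "-36.8 0 -11.5 0" --pt "-36.8 0 -11.5 0"

```text
clock: 26.98
position: [0.5285, 0.1421, 0.3587]
ee_rot: [-3.14, -0.055, -0.003]
force: [4.1, 4.5, -2.5]
width: 0.212
```

Run:
```python
from h import *
st();face("15")
```

```text
t 26.975 TCP [0.5285 0.1421 0.3587] grasp hub xyz mm [-0.9 -0.  59.7] yaw 0.0348 F hub [ 4.25  4.31 -2.53] T [ 0.93 -1.01  0.14] w 19.5
```

View pics/face_15.png

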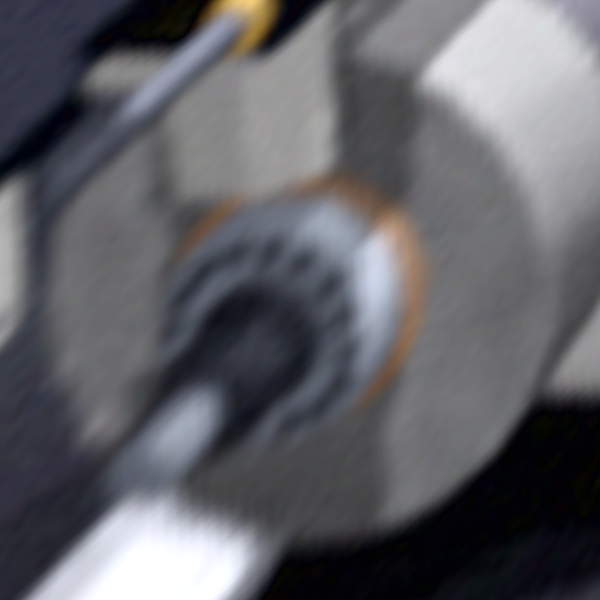

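Run:
```python
from h import *
rows=[]
arm_im=arm.get_image("scene")[:,:,::-1].copy();cv2.imwrite("pics/scene_15.png",arm_im)
# flange close-up from several raw pictures unavailable -> use face_*.png; show crops
for k in ("0","10","11","14","15"):
    if k=="0": face("0","pics/scene0.png")
    im=cv2.imread(f"pics/face_{k}.png")[180:450,150:440]
    rows.append(cv2.resize(im,(266,248),interpolation=cv2.INTER_CUBIC))
rows.append(np.zeros_like(rows[0]))
cv2.imwrite("pics/fl.png",np.vstack([np.hstack(rows[:3]),np.hstack(rows[3:])]))
```

```text
(no output)
```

View pics/fl.png

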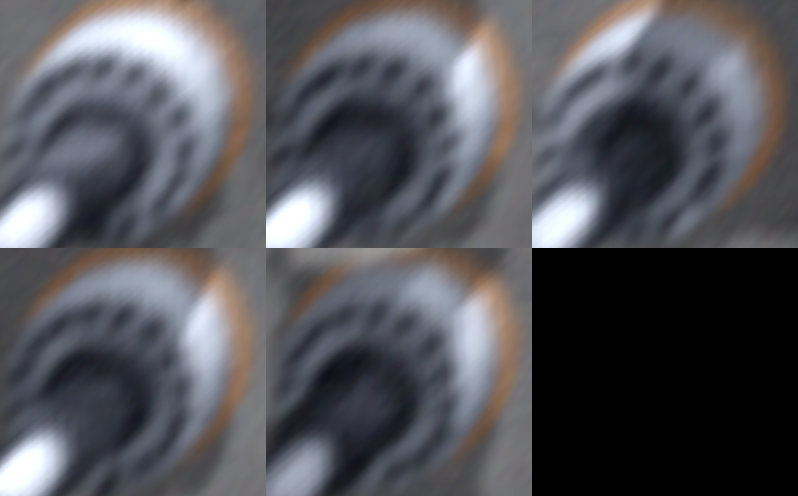

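```bash
cat >> h.py <<'E'
def rect(f,y,s=10,R_=34,n="scene"):
    im=cv2.imread(f);src=[];dst=[]
    for a,b in((-R_,-R_),(R_,-R_),(R_,R_),(-R_,R_)):
        src.append(proj(n,C+X*a/1e3+Y*y+np.array([0,0,b/1e3])));dst.append(((R_-a)*s,(R_-b)*s))
    return cv2.warpPerspective(im,cv2.getPerspectiveTransform(np.float32(src),np.float32(dst)),(2*R_*s,2*R_*s),flags=cv2.INTER_CUBIC)
E
python3 - <<'E'
from h import *
o=[]
for k in("scene0","scene_9","scene_14","scene_15"):
    m=rect(f"pics/{k}.png",.017);cv2.circle(m,(340,340),310,(0,255,0),1);cv2.circle(m,(340,340),200,(0,255,0),1);o.append(cv2.resize(m,(300,300)))
cv2.imwrite("pics/fl2.png",np.vstack([np.hstack(o[:2]),np.hstack(o[2:])]))
E
```

```text
(no output)
```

View pics/fl2.png

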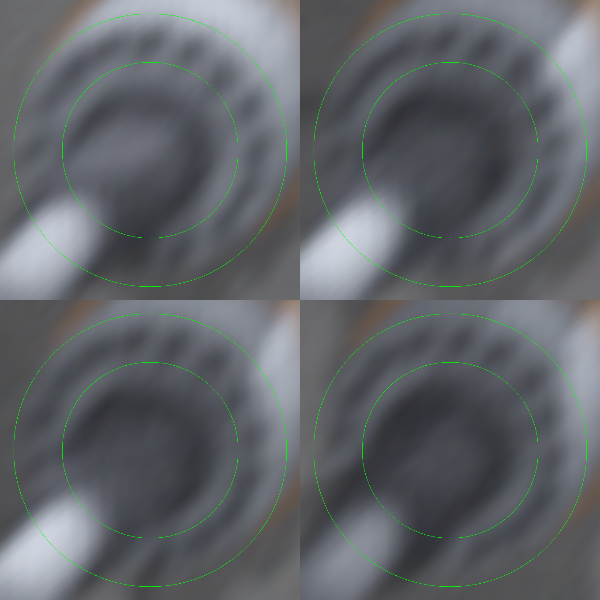

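Run:
```python
from h import *
for k,th in(("scene0",-24.4),("scene_1",-24.4),("scene_9",None),("scene_14",166),("scene_15",None)):
    m=rect(f"pics/{k}.png",.017);g=cv2.GaussianBlur(cv2.cvtColor(m,cv2.COLOR_BGR2GRAY),(0,0),4).astype(np.float32)
    a=np.radians(np.arange(-25,110,.5)) # clockwise-in-image angle from up = toward robot = -theta
    v=0
    for r in (22.5,23.5,24.5,25.5,26.5):
        v=v+cv2.remap(g,(340+r*10*np.sin(a)).astype(np.float32)[None],(340-r*10*np.cos(a)).astype(np.float32)[None],cv2.INTER_LINEAR)[0]
    v=v-cv2.GaussianBlur(v[None],(0,0),25)[0]
    d=np.degrees(a)
    mins=[d[i] for i in range(8,len(v)-8) if v[i]==v[i-8:i+9].min()]
    out=[]
    for p in (22.5,):
        for N in(16,): pass
        # theta-phase = -angle
        c=np.sum((v)*np.exp(1j*2*np.pi*(-d)/p)); out.append((p,round((np.degrees(np.angle(-c))/360*p)%p,2)))
    print(k,mins,out, None if th is None else round((out[0][1]-th)%22.5,2))
```

```text
scene0 [np.float64(-0.5), np.float64(22.5), np.float64(44.5), np.float64(66.0), np.float64(90.0)] [(22.5, np.float64(0.14))] 2.04
scene_1 [np.float64(0.5), np.float64(23.0), np.float64(45.5), np.float64(67.0), np.float64(90.5)] [(22.5, np.float64(22.41))] 1.81
scene_9 [np.float64(-3.0000000000000004), np.float64(19.0), np.float64(41.0), np.float64(64.5), np.float64(85.5)] [(22.5, np.float64(3.46))] None
scene_14 [np.float64(-9.0), np.float64(13.0), np.float64(36.5), np.float64(59.00000000000001), np.float64(81.5)] [(22.5, np.float64(8.87))] 0.37
scene_15 [np.float64(-17.5), np.float64(5.0), np.float64(26.0), np.float64(49.5), np.float64(71.0), np.float64(94.5)] [(22.5, np.float64(18.18))] None
```

move_arm --pt "0 0 0 0" --pt "0 0 0 0" --pt "0 0 0 0" --pt "0 0 -40 0" --pt "0 0 -75 0" --pt "-30 0 -75 0" --pt "-53 0 -75 0" --pt "-53 0 -75 0" --grip 60

```text
clock: 28.08
position: [0.474, 0.1401, 0.4335]
ee_rot: [3.14, 0.056, 0.0]
force: [0.1, 0.1, 0.0]
width: 0.655
```

```bash
cat >> h.py <<'E'
def phase(k,lo=-25,hi=110):
    im=arm.get_image("scene")[:,:,::-1].copy();cv2.imwrite(f"pics/scene_{k}.png",im)
    return phf(f"pics/scene_{k}.png",lo,hi)
def phf(f,lo=-25,hi=110):
    m=rect(f,.017);g=cv2.GaussianBlur(cv2.cvtColor(m,cv2.COLOR_BGR2GRAY),(0,0),4).astype(np.float32)
    a=np.radians(np.arange(lo,hi,.5));v=0
    for r in (22.5,23.5,24.5,25.5,26.5):
        v=v+cv2.remap(g,(340+r*10*np.sin(a)).astype(np.float32)[None],(340-r*10*np.cos(a)).astype(np.float32)[None],cv2.INTER_LINEAR)[0]
    v=v-cv2.GaussianBlur(v[None],(0,0),25)[0];d=np.degrees(a)
    mins=[float(d[i].round(1)) for i in range(8,len(v)-8) if v[i]==v[i-8:i+9].min()]
    c=np.sum(v*np.exp(-2j*np.pi*d/22.5));return mins,(np.degrees(np.angle(-c))/16)%22.5
E
python3 - <<'E'
from h import *
st();print(phase(16))
E
```

```text
t 28.075 TCP [0.474  0.1401 0.4335] grasp hub xyz mm [-55.7  -0.4 134.5] yaw 0.0354 F hub [0.12 0.1  0.05] T [-0.01 -0.07 -0.03] w 60.2
([-18.5, 7.0, 26.5, 49.5, 71.0, 92.0], np.float64(18.334036804825832))
```

move_arm --pt "0 0 40 0" --pt "0 0 80 0" --pt "0 0 108 0" --pt "0 0 108 0" --pt "0 0 108 0"

```text
clock: 28.75
position: [0.4761, 0.1404, 0.3261]
ee_rot: [-3.141, -0.054, -0.002]
force: [-0.6, -0.1, 0.4]
width: 0.654
```

move_arm --pt "0 0 0 0" --pt "0 0 0 0" --pt "0 0 0 0" --pt "0 0 0 0" --pt "0 0 0 0" --pt "0 0 0 0" --pt "0 0 0 0" --grip 10 --grip_force 15

```text
clock: 29.62
position: [0.4752, 0.14, 0.3253]
ee_rot: [3.141, 0.055, 0.0]
force: [-1.0, -0.5, 3.5]
width: 0.217
```

Run:
```python
from h import *
st();print(phase(17,30,115));print(phf("pics/scene_16.png",30,115));snap(17)
```

```text
t 29.625 TCP [0.4752 0.14   0.3253] grasp hub xyz mm [-54.5  -0.5  26.3] yaw 0.0347 F hub [-1.04 -0.44  3.53] T [-0.39  0.1   0.15] w 19.9
([69.5, 94.0], np.float64(16.14343961071898))
([49.5, 71.0, 92.0], np.float64(18.688957554110438))
```

View pics/z_17.png

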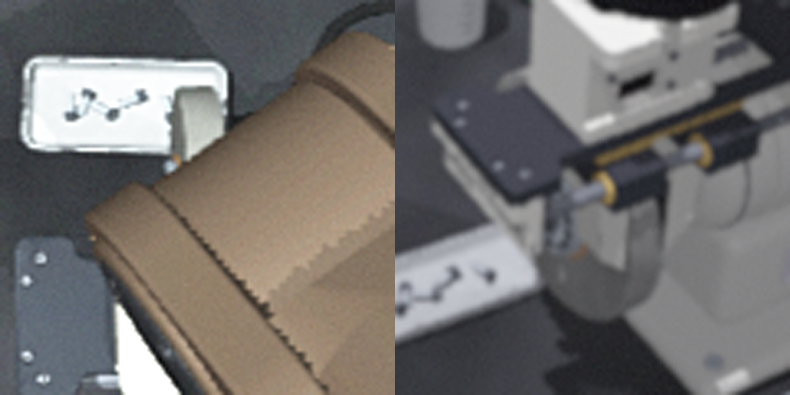

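move_arm --pt "0 0 -0.3 0" --pt "0 0 -0.5 0" --pt "0 0 -0.5 0" --pt "0 0 -0.5 0" --pt "0 0 -0.5 0" --pt "0 0 -0.5 0" --grip 10 --grip_force 25

```text
clock: 30.52
position: [0.4753, 0.1399, 0.3255]
ee_rot: [3.141, 0.054, -0.0]
force: [4.2, -1.4, -8.6]
width: 0.22
```

Run:
```python
from h import *
st();print(phase(18,60,115));print(phf("pics/scene_16.png",60,115));cv2.imwrite("pics/top_18.png",arm.get_image("top")[:,:,::-1])
```

```text
t 30.525 TCP [0.4753 0.1399 0.3255] grasp hub xyz mm [-54.4  -0.5  26.5] yaw 0.0345 F hub [ 4.18 -1.55 -8.63] T [-0.44 -0.7   0.24] w 20.2
([72.5, 93.5], np.float64(19.20892183473667))
([71.0, 92.0], np.float64(19.00790357865485))
```

View pics/top_18.png

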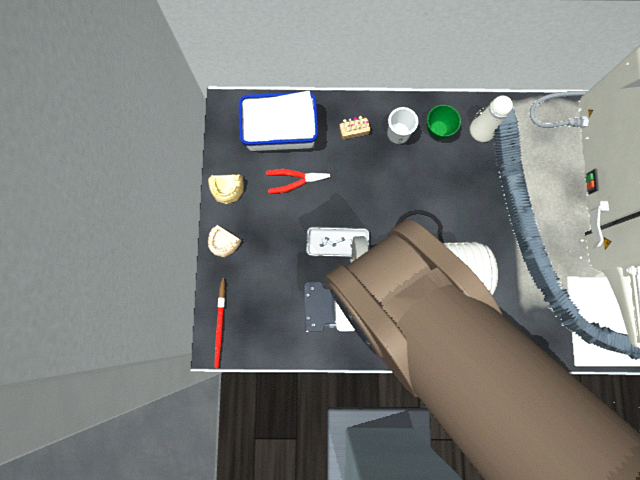

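View pics/scene_18.png

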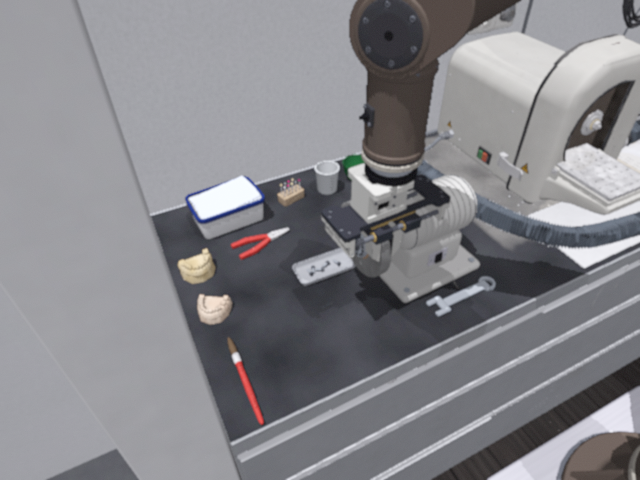

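move_arm --pt "0 0 0.3 0" --pt "0 0 0.3 0" --pt "0 0 0.3 0" --pt "0 0 0.3 0" --pt "0 0 0.3 0" --pt "0 0 0.3 0"

```text
clock: 31.38
position: [0.4753, 0.14, 0.3255]
ee_rot: [3.141, 0.054, 0.0]
force: [2.9, -3.3, -4.4]
width: 0.219
```

Run:
```python
from h import *
st();print(phase(19,60,115));print(np.abs(arm.observe()["dq"]).max());print(arm.sign_off())
```

```text
t 31.375 TCP [0.4753 0.14   0.3255] grasp hub xyz mm [-54.4  -0.4  26.5] yaw 0.0346 F hub [ 2.78 -3.43 -4.42] T [-0.82 -0.59  0.23] w 20.1
([71.0, 94.0], np.float64(19.12399644884524))
0.0018030598193182782
the job is handed in; nothing more can be done
None
```

The heavy side is straight down as far as I could measure, and the fingers are still holding the wheel there with 25 N. I handed the job in at about 31 s.

- **Finding the heavy side:** I turned the wheel both ways in the grip and felt the force, which put heavy-side-down at a spindle angle of about 124° (give or take 4°). I then let the wheel swing from each side. It came to rest at about 94° and 165–166°, so the midpoint is about 129–130°. I used the midpoint, as the more exact of the two.
- **Final position:** The spindle reads about 129°. The pencil line was hidden behind the nut there, so I read the angle from the flange holes. The wheel stayed put when I let go at the bottom, and I then took hold again at the rim on the robot's side to keep the top free for your screw.
- **Last checks:** After regripping, most of the flange was hidden and only two holes could be read. They showed no shift beyond about 0.2° and the arm was still. A rest pull of about 6 N remained on the tool.
- **Other items:** In the last pictures the spanner, pliers and peach model lie where they were.

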